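# Drive the hinge pin out of the tube rocker and catch it

## Robot

A 6-joint arm with a two-finger parallel gripper is mounted at the origin on the work surface. World frame = base frame: x ahead of the robot, y to its left, z up, the work surface at z = 0. Lengths are in m, angles in degrees, forces in N, time in s.
With the tool pointing down it reaches from about 0.4 to 0.825 m from the base axis. Payload 7 kg.
Tool frame: the origin (TCP) lies between the finger pads; the fingertips stand 19 mm ahead of it and the grasp point (between the pads) is the TCP; z points along the fingers, y is the line along which they close (so a half turn about z gives the same grasp; the last joint's range is limited). The gripper opens to 88 mm and grips with 3 to 60 N. Pads are 19 mm wide; open, the fingers measure 130 mm over their backs; the gripper's body (78 mm by 193 mm) begins 47 mm behind the grasp point.
Start: joints at [84.288, 20.546, 0.682, 0, -70.136, -16.507], TCP at [0.255, 0.625, 0.246] pointing down, gripper open.
Joint ranges: [-176.03, 176.03], [-82.01, 121.73], [-58.28, 71.71], [-173.87, 95.51], [-174.79, -0.11], [-173.66, 173.66]. Speed limits (degrees/s): [136.94, 136.94, 172.46, 180, 180, 180].

## Interface

Orientations are given as [roll, pitch, yaw] about the fixed x, y, z axes, in that order (R = Rz(yaw) Ry(pitch) Rx(roll)).
In Python, from plant import get_obs, snapshot, close_job, spot_in, spot_point gives the robot as it stands.
- The arm moves only by the tool play_rows, never from a script. Its argument "plan" is a list of rows, each a list of 6 numbers: the shift along the tool's x, y, z in cm, then the turn, a rotation vector about the tool's x, y, z in degrees. A call has 1 to 20 rows; each row shifts and turns the commanded pose from where the row before left it, along the tool's axes as they then stand; what a row does not reach is not made up. A row lasts 1/12 s, in which the tool goes at most 41.7 mm and 7.16 degrees, less where a joint would pass 70% of its speed; a pose out of reach is approached as far as the arm can. A call is refused whole if a number of a shift passes 4.17 or a number of a turn 7.16, either way. A call with a gripper value outside its range is refused whole. "grip" is the finger opening in cm, from 0 to 8.76, set as the call begins (left out, the last holds). The fingers move at their own pace and stop on an object; the grip force is fixed at half the most. Time passes only in rows, so rows that do not move let the fingers close. It gives the time, the measured TCP pose, the force, the opening and the grip force at its end, in the units of the state.
- get_obs(): the state, without advancing time (a new reading comes with each control period).
- snapshot(name): name is "scene" or "side" or "wrist"; returns a dict with "frame" (384x512x3 uint8, red, green, blue), "fx", "fy", "cx", "cy" (pixels), "position" and "attitude" of the camera in the world. Camera axes: x right, y down, z forward; pixel columns grow to the right and rows downward; lengths in m; the calibration is good to about 2 mm. A picture is of the moment at which its call begins. There is no depth.
- close_job(): hands the job in; it is judged then, once.
Trained networks look in the newest picture that a camera, given by its name, has taken for a name from the list of things; names that differ only in an ending like _2 or _b are one class to them, and where a whole thing is asked for, a point or a joint stands for the part that bears it (a point fixed in the world has none). Each returns a list of dicts, best first, with "score" (0 to 1); they miss things now and then, are a little off and sometimes report something else, mostly with a low value. They report only what shows in the picture. A call takes as long as a camera call.
- spot_in(camera, thing): "position" ([x, y, z] in m, in world coordinates, good to about 4 mm: the middle of the surface that is visible of it).
- spot_point(camera, thing): "position" ([x, y, z] in m, in world coordinates, good to about 4 mm: a listed point, or the origin of a listed thing).
The state is a dict: "clock": time; "joint_pos": joint angles; "qvel": joint speeds; "tau": joint torques, N m; "tool_pos": TCP position; "orientation": TCP orientation; "force": force on the tool from outside, world axes, zero at the start; "moment": the same for the moment, N m; "opening": finger opening in m; "gripper_force": force on a finger pad.
Only numpy, scipy, OpenCV 4.12 (cv2) and the standard library are available. Lean on these libraries where they do the work, as an engineer would, in place of code of your own. Each camera call takes 0.05 s, during which the arm holds its last target. There are 200 camera calls.

## Task

Bring the steel dish under the left end (seen from the robot) of the tube rocker's hinge pin, then drive the pin right out to that side with the punch, so that it drops into the dish without being touched by the fingers or landing on the bench. Put the punch back on its rest, and leave the jar and the black tube block where they stand.

Things in the scene. Friction and masses are not known exactly. Their poses are not given: they have to be found in the camera images.
- rocker: Small tube rocker fixed to the bench: three hinge knuckles (two aluminium lugs, white cradle hub between) make a 36 mm square block, 50 mm long, top 118 mm above the bench (4 mm screw head on it), with a 17.5 mm through-bore along the rocker's x. Origin on the bench below the bore's middle; x is the way the pin is driven out (roughly world +y), z up.
- rocker_hole (a point): Centre of the bore's entry mouth (block face at rocker x = -25 mm), 100 mm above the bench; axes as the rocker's. Around it: white drive housing 55 mm high, rocker x -70 to -10, y -35 to +135 mm; cradle with four lying tubes at y +58 to +138 mm, x -53 to +37 mm, top 113 mm above the bench.
- rocker_exit (a point): Centre of the bore's exit mouth (block face at rocker x = +25 mm), 100 mm above the bench; axes as the rocker's. Below the block's exit half all is open from the bench up to 52 mm, back to the housing at x = -10 mm, so the dish can slide in under it.
- rocker_drop (a point): Point 20 mm above the bench and 25 mm beyond the exit face (rocker x = +50 mm, y = 0), below where the pin comes out; axes as the rocker's.
- punch_grip (a point): Centre of the punch's handle, near its centre of mass. Dark steel handle 20 x 20 mm, 90 mm long, with a round shaft 8 mm in diameter, 75 mm long, in line with it. x along the punch towards the shaft's tip, z up. About 0.2 kg. At the start it lies level on its rest, this point 60 mm above the bench.
- punch_tip (a point): Tip of the punch's shaft, 120 mm from punch_grip along the punch's x.
- rest_cradle (a point): Where punch_grip lies when the punch is on its rest: 60 mm above the bench, x along the punch. Black fixed rest 115 x 50 mm: 6 mm base, two saddles 12 mm wide, 36 mm either side of the middle, floor 50 mm above the bench, slightly flared cheeks 30 mm apart reaching 64 mm. The 60 mm between the saddles is free for fingers.
- dish: Loose open steel dish, 130 mm (x) by 120 mm (y), 32 mm high, walls and floor 4 mm, about 0.3 kg; origin at the centre of its underside. At the start it stands 190 to 240 mm from the rocker's origin along the rocker's x, its own x within 0.3 rad of the rocker's x. It slides on the bench when pushed.
- jar: Bystander: closed round jar, 52 mm in diameter, 65 mm high; origin at the centre of its underside.
- tube_block: Bystander: black tube block, 52 x 136 x 50 mm; origin at the centre of its underside.
- pin: Steel hinge pin, 16 mm in diameter, 58 mm long; origin at its centre, x along its length. At the start it lies in the bore, about 4 mm proud at each end, held by a sprung detent: it takes roughly 3 to 12 N to slide and stays where it is left. It is sure to fall once its rear end passes the exit face, about 54 mm on; it may tip out earlier.

How it is judged:
By the outcome, as a careful person would: the job done as asked, in the order asked, and still so for the second after the job is handed in, with the robot touching nothing.
It also fails if it takes over 69 s, if anything falls off the work surface, if the arm or the gripper's body presses on something with over 40 N, if the wrist force passes 120 N, or if a joint passes its speed limit or range.

## Working session

There is one attempt and no reset: what is moved stays moved. The work goes in short steps, Python scripts to look and compute and a tool call to move; the robot and the scene stay as the last step left them, time stands still between calls to the robot, and variables do not carry over. Pictures are saved under pics/ and viewed, at most 11 in all, crops included, and the job is handed in when it is done.

Besides the shell and the picture viewer there is one more tool, called after "Call:" as name([rows], argument=value, ...), one row to a line, values as JSON. play_rows: Moves the arm, as the interface text tells. Its arguments: {"type":"object","properties":{"plan":{"type":"array","items":{"type":"array","items":{"type":"number"}}},"grip":{"type":"number"}},"required":["plan"]}

```bash
mkdir -p pics
cat > h.py <<'E'
import numpy as np, cv2
from plant import *
from scipy.spatial.transform import Rotation as R
def save(n,f):
    s=snapshot(n); cv2.imwrite(f'pics/{f}.png',s['frame'][:,:,::-1]); return s
def pts(cam,names):
    for n in names:
        r=spot_point(cam,n)
        print(cam,n,[(np.round(d['position'],4).tolist(),round(d['score'],2)) for d in r[:2]])
E
python3 - <<'E'
from h import *
o=get_obs(); print(o)
for c in ['scene','side','wrist']:
    s=save(c,c+'0'); print(c,s['position'],s['attitude'],s['fx'])
    pts(c,['rocker','rocker_hole','rocker_exit','rocker_drop','punch_grip','punch_tip','rest_cradle','dish','jar','tube_block','pin'])
a=[cv2.imread(f'pics/{c}0.png') for c in ['scene','side']]
cv2.imwrite('pics/both.png',cv2.resize(np.hstack(a),(800,300)))
E
```

```text
{'clock': 0.0, 'joint_pos': array([ 8.42882448e+01,  2.05899198e+01,  6.33277945e-01, -2.23916413e-02,
       -7.01368098e+01, -1.65080007e+01]), 'qvel': array([ 0.05891307, -0.04880653, -0.09997284, -0.03377039, -0.03532969,
       -0.02549736]), 'tau': array([-4.30179380e-04, -5.82731795e+01,  2.93040276e+01,  6.99705765e+00,
        6.80319834e-03, -1.55247690e-04]), 'tool_pos': array([0.25508042, 0.62443264, 0.24462887]), 'orientation': array([ 1.79904419e+02, -6.37512321e-03, -2.22273758e+01]), 'force': array([-0.0641964 ,  0.51126498,  0.83092383]), 'moment': array([ 0.00411037, -0.02864142, -0.01604886]), 'gripper_force': 0.0, 'opening': 0.08765448390278145}
scene [ 1.00650877 -0.50740122  1.01347463] [-1.46288678e+02  1.38078593e-01  4.34806334e+01] 438.9694154638533
scene rocker [([0.5326, -0.03, 0.0033], 0.9)]
scene rocker_hole [([0.5329, -0.0563, 0.0994], 0.56), ([0.703, -0.0133, -0.0003], 0.17)]
scene rocker_exit [([0.5219, -0.0045, 0.0988], 0.65)]
scene rocker_drop []
scene punch_grip [([0.4828, -0.3392, 0.0623], 0.7), ([0.5155, -0.2215, 0.0602], 0.55)]
scene punch_tip [
[... 607 characters left out ...]
87, -0.3394, 0.0569], 0.57)]
side punch_tip [([0.5119, -0.2217, 0.0619], 0.55)]
side rest_cradle [([0.4861, -0.336, 0.0573], 0.56), ([0.4898, 0.1711, -0.0025], 0.54)]
side dish [([0.4898, 0.1728, -0.0018], 0.81)]
side jar [([0.6491, -0.1773, 0.0004], 0.95)]
side tube_block [([0.7005, -0.0143, -0.0011], 0.97), ([0.5293, -0.0322, -0.0023], 0.26)]
side pin [([0.5286, -0.0274, 0.0998], 0.42)]
wrist [0.3224199  0.59637458 0.38475016] [ 1.64258482e+02 -8.52428986e-02 -1.12160164e+02] 316.91194171079826
wrist rocker []
wrist rocker_hole []
wrist rocker_exit []
wrist rocker_drop []
wrist punch_grip []
wrist punch_tip []
wrist rest_cradle []
wrist dish []
wrist jar []
wrist tube_block []
wrist pin []
```

View pics/scene0.png

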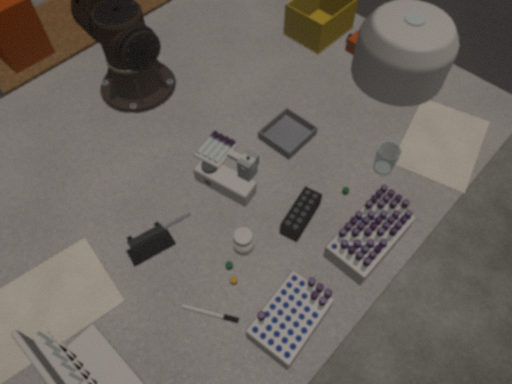

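View pics/side0.png

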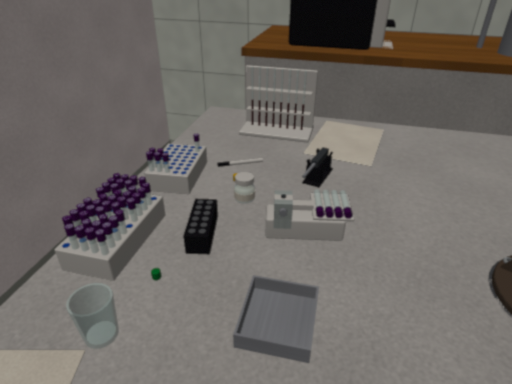

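The scene picture shows the rocker at about (235,170), the dish at (287,132), the punch on its rest at (150,243) with its tip at (188,214), the jar at (243,240) and the tube block at (301,213). This fits the detections. I'll push the dish first, with both fingers against its far wall.

```bash
cat >> h.py <<'E'
def go(p,yaw,show=True):
    """total shift in tool axes (cm) and turn about tool z (deg) from the measured pose to p, tool down, heading yaw"""
    o=get_obs(); A=R.from_euler('xyz',o['orientation'],degrees=True); B=R.from_euler('xyz',[180,0,yaw],degrees=True)
    d=A.inv().apply(np.array(p)-o['tool_pos'])*100
    print('at',np.round(o['tool_pos'],4),np.round(o['orientation'],1),'F',np.round(o['force'],1),'t',round(o['clock'],2))
    print('shift cm',np.round(d,2),'turn',np.round((A.inv()*B).as_rotvec(degrees=True),2),'shift in target axes',np.round(B.inv().apply(np.array(p)-o['tool_pos'])*100,2))
E
python3 - <<'E'
from h import *
# averaged rocker frame
c=['scene','side']; names=['rocker_hole','rocker_exit','rocker','punch_grip','punch_tip','rest_cradle']
for n in names:
    v=[]
    for k in range(4):
        for cam in c:
            if n==names[0]: pass
            snapshot(cam); r=spot_point(cam,n)
            if r and r[0]['score']>.35: v.append(r[0]['position'])
    v=np.array(v); print(n,np.round(np.median(v,0),4),np.round(v.std(0),4),len(v))
go([.469,.274,.15],-77); go([.469,.274,.03],-77)
E
```

```text
rocker_hole [ 0.5348 -0.0542  0.1005] [0.0009 0.0024 0.0028] 8
rocker_exit [ 0.521  -0.0042  0.1016] [0.0008 0.0023 0.0016] 8
rocker [ 0.5312 -0.032   0.0009] [0.0013 0.0014 0.002 ] 8
punch_grip [ 0.4821 -0.3404  0.0605] [0.003  0.0011 0.0016] 7
punch_tip [ 0.5147 -0.222   0.0598] [0.0009 0.0012 0.001 ] 8
rest_cradle [ 0.4836 -0.3355  0.0573] [0.0037 0.1777 0.0207] 7
at [0.2553 0.6248 0.2456] [180.   -0.  -22.2] F [-0.1  0.3  0.4] t 6.6
shift cm [33.05 24.4   9.56] turn [-0.   -0.   54.78] shift in target axes [ 38.99 -12.93   9.56]
at [0.2553 0.6248 0.2456] [180.   -0.  -22.2] F [-0.1  0.3  0.4] t 6.6
shift cm [33.05 24.4  21.56] turn [-0.   -0.   54.78] shift in target axes [ 38.99 -12.93  21.56]
```

Call:
play_rows([
  [3, 2.22, 0.8, 0, 0, 0],
  [3, 2.22, 0.8, 0, 0, 0],
  [3, 2.22, 0.8, 0, 0, 0],
  [3, 2.22, 0.8, 0, 0, 0],
  [3, 2.22, 0.8, 0, 0, 0],
  [3, 2.22, 0.8, 0, 0, 0],
  [3, 2.22, 0.8, 0, 0, 0],
  [3, 2.22, 0.8, 0, 0, 0],
  [3, 2.22, 0.8, 0, 0, 0],
  [3, 2.22, 0.8, 0, 0, 0],
  [3, 2.22, 0.8, 0, 0, 0],
  [0, 0, 0, 0, 0, 6.8],
  [0, 0, 0, 0, 0, 6.8],
  [0, 0, 0, 0, 0, 6.8],
  [0, 0, 0, 0, 0, 6.8],
  [0, 0, 0, 0, 0, 6.8],
  [0, 0, 0, 0, 0, 6.8],
  [0, 0, 0, 0, 0, 6.8],
  [0, 0, 0, 0, 0, 6.2],
], grip=5)

```text
clock: 8.18
tool_pos: [0.4685, 0.274, 0.1577]
orientation: [-180.0, 0.0, -76.4]
force: [0.2, -0.6, -0.6]
opening: 0.0499
gripper_force: 0.0
```

Run:
```python
from h import *
go([.469,.274,.03],-76)
```

```text
at [0.4685 0.274  0.1577] [-180.     0.   -76.4] F [ 0.2 -0.6 -0.6] t 8.18
shift cm [ 0.02 -0.05 12.77] turn [-0.01  0.01 -0.37] shift in target axes [ 0.02 -0.05 12.77]
```

Call:
play_rows([
  [0, 0, 3, 0, 0, -0.3],
  [0, 0, 3, 0, 0, 0],
  [0, 0, 3, 0, 0, 0],
  [0, 0, 2.4, 0, 0, 0],
  [0, 0, 1.2, 0, 0, 0],
  [1, 0, 0, 0, 0, 0],
  [1, 0, 0, 0, 0, 0],
  [1, 0, 0, 0, 0, 0],
  [1, 0, 0, 0, 0, 0],
  [1, 0, 0, 0, 0, 0],
  [1, 0, 0, 0, 0, 0],
  [1, 0, 0, 0, 0, 0],
  [1, 0, 0, 0, 0, 0],
  [1, 0, 0, 0, 0, 0],
  [1, 0, 0, 0, 0, 0],
  [1, 0, 0, 0, 0, 0],
  [1, 0, 0, 0, 0, 0],
  [1, 0, 0, 0, 0, 0],
])

```text
clock: 9.68
tool_pos: [0.5016, 0.1479, 0.0322]
orientation: [-179.9, 0.0, -75.7]
force: [-1.0, 5.9, 4.0]
opening: 0.0497
gripper_force: 2.6
```

Run:
```python
from h import *
print(np.round(get_obs()['force'],1))
s=save('side','side1'); pts('side',['dish']); pts('side',['rocker_drop']); save('wrist','wrist1')
```

```text
[-1.   5.9  4. ]
side dish []
side rocker_drop []
```

View pics/side1.png

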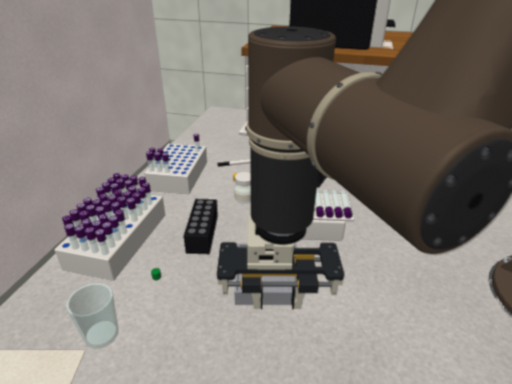

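The side view shows the gripper in front of the dish, which is visible just past the fingers at about (270,292). It is being pushed with about 6 N. I'll finish the push, then back off and look.

Call:
play_rows([
  [0.8, 0, 0, 0, 0, 0],
  [0.8, 0, 0, 0, 0, 0],
  [0.8, 0, 0, 0, 0, 0],
  [0.8, 0, 0, 0, 0, 0],
  [0.6, 0, 0, 0, 0, 0],
  [0, 0, 0, 0, 0, 0],
  [-2, 0, 0, 0, 0, 0],
  [-2, 0, -2, 0, 0, 0],
  [0, 0, -4, 0, 0, 0],
  [0, 0, -4, 0, 0, 0],
  [0, 0, -4, 0, 0, 0],
])

```text
clock: 10.8
tool_pos: [0.4994, 0.1497, 0.173]
orientation: [179.9, -0.1, -75.7]
force: [1.4, 1.4, -0.3]
opening: 0.0502
gripper_force: 0.0
```

Run:
```python
from h import *
save('scene','scene2'); pts('scene',['dish','rocker_exit'])
save('wrist','wrist2'); pts('wrist',['dish','rocker_exit','rocker_drop'])
a=[cv2.imread(f'pics/{c}2.png') for c in ['scene','wrist']]
cv2.imwrite('pics/b2.png',np.hstack([cv2.resize(a[0][60:240,150:350],(400,360)),cv2.resize(a[1],(400,360))]))
```

```text
scene dish [([0.5422, 0.0416, -0.0004], 0.98)]
scene rocker_exit [([0.5186, -0.0041, 0.1008], 0.62), ([0.5442, 0.0392, -0.0007], 0.4)]
wrist dish [([0.5415, 0.0385, -0.001], 0.67)]
wrist rocker_exit []
wrist rocker_drop []
```

View pics/b2.png

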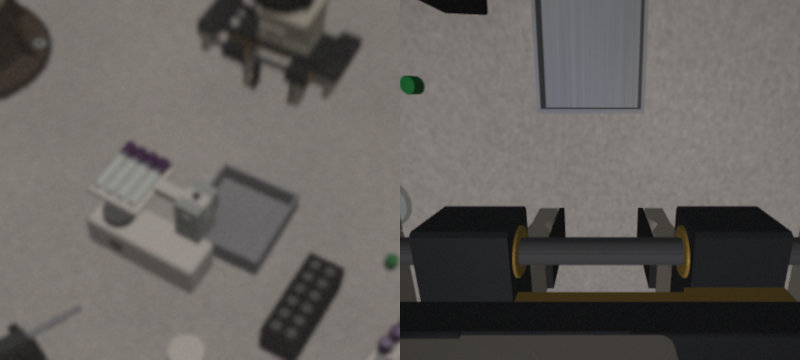

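Left crop: the dish sits under the block and is aligned with it, but about 29 mm to the right of the axis (away from the robot). I'll grip its outer side wall and drag it about 25 mm sideways to centre it.

Run:
```python
from h import *
go([.592,.077,.030],-76)
```

```text
at [0.4992 0.1493 0.1704] [179.9  -0.  -75.7] F [-0.6 -0.3  0.4] t 11.15
shift cm [ 9.29 -7.24 14.03] turn [ 0.13 -0.04  0.26] shift in target axes [ 9.26 -7.25 14.04]
```

Call:
play_rows([
  [2.3, -1.8, 0, 0, 0, 0],
  [2.3, -1.8, 0, 0, 0, 0],
  [2.3, -1.8, 0, 0, 0, 0],
  [2.4, -1.8, 0, 0, 0, 0.3],
  [0, 0, 3.5, 0, 0, 0],
  [0, 0, 3.5, 0, 0, 0],
  [0, 0, 3, 0, 0, 0],
  [0, 0, 2.5, 0, 0, 0],
  [0, 0, 1.4, 0, 0, 0],
  [0, 0, 0, 0, 0, 0],
  [0, 0, 0, 0, 0, 0],
], grip=4)

```text
clock: 12.07
tool_pos: [0.5916, 0.0769, 0.0308]
orientation: [179.8, -0.1, -76.0]
force: [-0.3, -0.8, 1.0]
opening: 0.0397
gripper_force: 0.0
```

Call:
play_rows([
  [0, 0, 0, 0, 0, 0],
  [0, 0, 0, 0, 0, 0],
  [0, 0, 0, 0, 0, 0],
  [0, 0, 0, 0, 0, 0],
  [0, 0, 0, 0, 0, 0],
  [0, 0, 0, 0, 0, 0],
], grip=0)

```text
clock: 12.57
tool_pos: [0.5929, 0.0777, 0.0331]
orientation: [-179.9, 0.0, -76.0]
force: [-0.4, -0.9, -0.3]
opening: 0.0056
gripper_force: 1.4
```

Call:
play_rows([
  [0, 0, 0, 0, 0, 0],
  [0, 0, 0, 0, 0, 0],
  [0, 0.4, 0, 0, 0, 0],
  [0, 0.6, 0, 0, 0, 0],
  [0, 0.6, 0, 0, 0, 0],
  [0, 0.6, 0, 0, 0, 0],
  [0, 0.5, 0, 0, 0, 0],
  [0, 0, 0, 0, 0, 0],
])

```text
clock: 13.23
tool_pos: [0.5658, 0.0709, 0.0331]
orientation: [-180.0, 0.0, -76.0]
force: [0.9, 0.7, 8.6]
opening: 0.0043
gripper_force: 30.0
```

Call:
play_rows([
  [0, 0, 0, 0, 0, 0],
  [0, 0, 0, 0, 0, 0],
  [0, 0, 0, 0, 0, 0],
  [0, 0, -2, 0, 0, 0],
  [0, 0, -4, 0, 0, 0],
  [0, 0, -4, 0, 0, 0],
  [0, 0, -4, 0, 0, 0],
  [0, 0, -3.5, 0, 0, 0],
], grip=3)

```text
clock: 13.9
tool_pos: [0.5657, 0.0707, 0.2095]
orientation: [179.9, -0.0, -76.0]
force: [1.8, 0.9, 0.3]
opening: 0.0302
gripper_force: 0.0
```

Run:
```python
from h import *
save('scene','scene3'); pts('scene',['dish','rocker_exit'])
go([.4835,-.339,.20],76-180); go([.4835,-.339,.060],76)
```

```text
scene dish [([0.5167, 0.0332, -0.0008], 0.6)]
scene rocker_exit [([0.5224, -0.0033, 0.1008], 0.79)]
at [0.5673 0.0714 0.2104] [-1.797e+02  1.000e-01 -7.600e+01] F [-0.2  0.1  0. ] t 14.05
shift cm [37.8  18.05  0.93] turn [-0.24  0.12 27.98] shift in target axes [41.85 -1.8   1.04]
at [0.5673 0.0714 0.2104] [-1.797e+02  1.000e-01 -7.600e+01] F [-0.2  0.1  0. ] t 14.05
shift cm [37.81 18.11 14.93] turn [  -0.16   -0.33 -152.02] shift in target axes [-41.85   1.8   15.04]
```

Run:
```python
from h import *
o=get_obs(); print(np.round(o['joint_pos'],1))
s=snapshot('wrist'); C=R.from_euler('xyz',s['attitude'],degrees=True); T=R.from_euler('xyz',o['orientation'],degrees=True)
print(T.inv().apply(s['position']-o['tool_pos']))
for q in [[0,0,0],[.12,0,0],[.15,0,0],[-.12,0,0]]:
    p=C.inv().apply(T.apply(q)+o['tool_pos']-s['position']); print(q,s['fx']*p[0]/p[2]+s['cx'],s['fy']*p[1]/p[2]+s['cy'],p[2])
```

```text
[ 26.8  12.2 -15.7   0.  -61.8 -12.8]
[ 0.07386348  0.00085238 -0.13916301]
[0, 0, 0] 255.0113741811166 255.9972697501487 0.15395111098128844
[0.12, 0, 0] 254.77691094214705 -26.929160572924587 0.12150269912772861
[0.15, 0, 0] 254.69732789614366 -122.9618999437443 0.11339059616433866
[-0.12, 0, 0] 255.16420674177857 440.4200859463274 0.18639952283484829
```

Call:
play_rows([
  [3.44, 1.64, 0, 0, 0, 2.6],
  [3.5, 1.5, 0, 0, 0, 2.6],
  [3.56, 1.33, 0, 0, 0, 2.6],
  [3.62, 1.17, 0, 0, 0, 2.6],
  [3.67, 1, 0, 0, 0, 2.6],
  [3.71, 0.83, 0, 0, 0, 2.6],
  [3.75, 0.66, 0, 0, 0, 2.6],
  [3.78, 0.49, 0, 0, 0, 2.6],
  [3.79, 0.31, 0, 0, 0, 2.6],
  [3.8, 0.14, 0, 0, 0, 2.6],
  [3.81, -0.03, 0, 0, 0, 2.6],
  [0, 0, 0, 0, 0, 0.4],
  [0, 0, 0, 0, 0, 0],
], grip=6)

```text
clock: 15.18
tool_pos: [0.48, -0.3404, 0.2049]
orientation: [179.7, 0.0, -105.3]
force: [-0.2, 0.8, 0.5]
opening: 0.0599
gripper_force: 0.0
```

Run:
```python
from h import *
save('wrist','wrist4'); pts('wrist',['punch_grip','rest_cradle','punch_tip'])
go([.483,-.3395,.06],-105)
```

```text
wrist punch_grip [([0.4862, -0.3382, 0.0605], 0.8)]
wrist rest_cradle [([0.4859, -0.3344, 0.0607], 0.79)]
wrist punch_tip [([0.5138, -0.2215, 0.0568], 0.8)]
at [ 0.482  -0.3379  0.2068] [ 179.9    0.  -104.9] F [ 0.4  0.3 -0. ] t 15.38
shift cm [ 0.13 -0.16 14.68] turn [0.09 0.02 0.06] shift in target axes [ 0.13 -0.13 14.68]
```

View pics/wrist4.png

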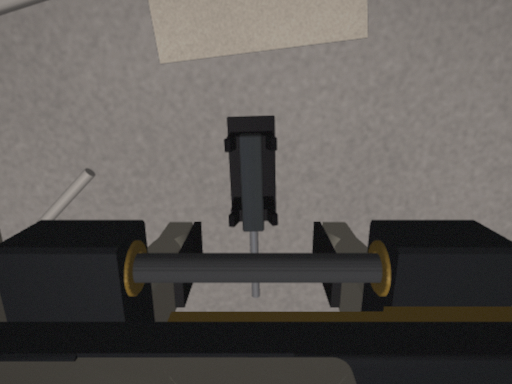

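The wrist picture shows the punch on its rest. Its handle's back end is at about (251,135), the handle/shaft shoulder at (254,230) and the shaft tip at (256,297). Next I'll turn these into world coordinates.

Run:
```python
from h import *
im=cv2.cvtColor(cv2.imread('pics/wrist4.png'),cv2.COLOR_BGR2GRAY)
for r in (150,170,190,225): print(r, im[r,232:276:2].tolist())
for r in (240,290): print(r, im[r,244:270].tolist())
s=snapshot('wrist'); C=R.from_euler('xyz',s['attitude'],degrees=True)
def P(u,v,z):
    d=C.apply([(u-s['cx'])/s['fx'],(v-s['cy'])/s['fy'],1]); return np.round(s['position']+d*(z-s['position'][2])/d[2],4)
print(P(251,135,.07),P(254,230,.07),P(254,236,.06),P(256,297,.06))
```

```text
150 [21, 28, 35, 34, 53, 54, 56, 55, 52, 55, 54, 54, 55, 54, 48, 35, 35, 31, 33, 28, 25, 32]
170 [35, 34, 35, 34, 40, 57, 53, 56, 55, 54, 54, 53, 53, 53, 53, 37, 34, 33, 32, 33, 33, 29]
190 [38, 37, 37, 37, 35, 52, 52, 55, 57, 56, 55, 54, 55, 53, 57, 40, 33, 32, 32, 32, 34, 29]
225 [27, 26, 107, 129, 127, 101, 52, 52, 56, 54, 53, 51, 54, 54, 53, 49, 103, 125, 122, 120, 77, 72]
240 [128, 128, 130, 131, 129, 117, 96, 97, 106, 114, 110, 101, 92, 86, 109, 129, 129, 128, 126, 127, 125, 125, 124, 124, 127, 130]
290 [129, 127, 125, 123, 122, 122, 123, 112, 95, 97, 107, 112, 107, 97, 86, 92, 117, 130, 128, 125, 125, 124, 124, 125, 126, 126]
[ 0.4753 -0.3811  0.07  ] [ 0.4958 -0.2947  0.07  ] [ 0.4987 -0.2844  0.06  ] [ 0.5145 -0.2175  0.06  ]
```

Run:
```python
from h import *
go([.486,-.337,.06],-103.4)
```

```text
at [ 0.4823 -0.3378  0.2071] [ 180.     0.  -104.9] F [ 0.   0.7 -0.4] t 15.43
shift cm [-0.17 -0.35 14.71] turn [ 0.05  0.01 -1.52] shift in target axes [-0.17 -0.34 14.71]
```

Call:
play_rows([
  [-0.2, -0.35, 0, 0, 0, -1.5],
  [0, 0, 3.5, 0, 0, 0],
  [0, 0, 3.5, 0, 0, 0],
  [0, 0, 3.5, 0, 0, 0],
  [0, 0, 2.7, 0, 0, 0],
  [0, 0, 1.4, 0, 0, 0],
  [0, 0, 0, 0, 0, 0],
  [0, 0, 0, 0, 0, 0],
])

```text
clock: 16.1
tool_pos: [0.4864, -0.3373, 0.0613]
orientation: [179.9, -0.0, -103.4]
force: [-0.6, 0.5, 0.1]
opening: 0.0601
gripper_force: 0.0
```

Call:
play_rows([
  [0, 0, 0, 0, 0, 0],
  [0, 0, 0, 0, 0, 0],
  [0, 0, 0, 0, 0, 0],
  [0, 0, 0, 0, 0, 0],
  [0, 0, 0, 0, 0, 0],
  [0, 0, 0, 0, 0, 0],
  [0, 0, 0, 0, 0, 0],
  [0, 0, 0, 0, 0, 0],
], grip=0)

```text
clock: 16.77
tool_pos: [0.4859, -0.338, 0.0618]
orientation: [180.0, -0.0, -103.5]
force: [-1.7, 0.7, 3.8]
opening: 0.0195
gripper_force: 30.0
```

The punch is gripped (opening 19.5 mm). Before lifting, I'll measure the rocker's axis more exactly from the stored pictures.

Run:
```python
import cv2,numpy as np
a=cv2.imread('pics/side0.png')[180:250,255:365]; b=cv2.imread('pics/scene0.png')[125:210,185:270]
a=cv2.resize(a,None,fx=5,fy=5,interpolation=2); b=cv2.resize(b,None,fx=5,fy=5,interpolation=2)
print(a.shape,b.shape)
c=np.zeros((600,800,3),np.uint8); c[:350,:400]=a[:, :400]; c[:425,400:]=b[:,:400]; cv2.imwrite('pics/crop.png',cv2.convertScaleAbs(c,alpha=1.2))
```

```text
(350, 550, 3) (425, 425, 3)
```

View pics/crop.png

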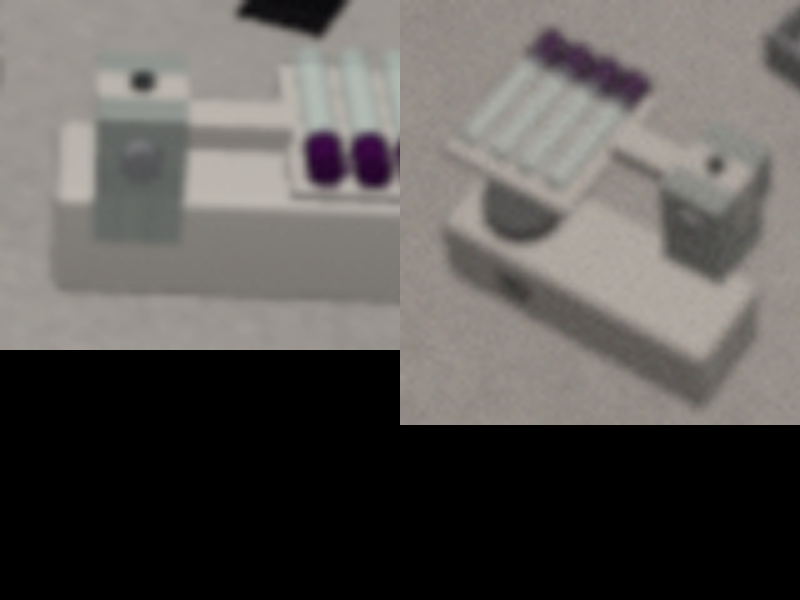

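Left crop: the exit face with the pin at (141,160) and the screw head at (143,80). Right crop: the entry side with the pin end at (689,217) and the housing corners at (705,360), (447,228) and (755,287). I'll fit the rocker pose to these known corners.

```bash
cat > fit.py <<'E'
from h import *
from scipy.optimize import least_squares
cams={'side':([0.42868435,0.58746482,0.52709479],[-122.48056505,-0.67202043,-166.20794096],375.3404),
'scene':([1.00650877,-0.50740122,1.01347463],[-146.288678,0.138078593,43.4806334],438.9694)}
def proj(c,X):
    p,a,f=cams[c]; q=R.from_euler('xyz',a,degrees=True).inv().apply(np.atleast_2d(X)-p); return f*q[:,:2]/q[:,2:]+[255.5,191.5]
S=[((25,-18,118),(97,118)),((25,18,118),(190,120)),((29,0,100),(141,160)),((0,0,122),(143,80)),((-10,-35,55),(55,198)),((-10,-35,0),(57,288)),((-70,-35,55),(62,122))]
W=[((-70,-35,55),(705,360)),((-70,-35,0),(702,405)),((-70,135,55),(447,228)),((-10,-35,55),(755,287)),((0,0,122),(715,163)),((-29,0,100),(689,217)),((-25,18,118),(663,180)),((-25,-18,118),(722,212)),((25,-18,118),(770,155))]
D={'side':([s[0] for s in S],np.array([[255+s[1][0]/5,180+s[1][1]/5] for s in S])),'scene':([s[0] for s in W],np.array([[185+(s[1][0]-400)/5,125+s[1][1]/5] for s in W]))}
def res(v,cs):
    Rz=R.from_euler('z',v[2]); return np.concatenate([(proj(c,Rz.apply(np.array(D[c][0])/1000.)+[v[0],v[1],0])-D[c][1]).ravel() for c in cs])
if __name__=='__main__':
    for cs in (['side'],['scene'],['side','scene']):
        r=least_squares(res,[.53,-.03,1.8],args=(cs,),loss='soft_l1'); v=r.x
        e=R.from_euler('z',v[2]).apply([-.025,0,.1])+[v[0],v[1],0]
        print(cs,np.round(v[:2],4),np.degrees(v[2]).round(2),'hole',e.round(4)); print(res(v,cs).reshape(-1,2).round(1).tolist())
E
python3 fit.py
```

```text
['side'] [ 0.5176 -0.0325] 99.13 hole [ 0.5215 -0.0572  0.1   ]
[[0.1, -0.0], [0.1, 0.6], [0.1, 0.9], [0.5, -0.7], [-0.1, -1.1], [-1.2, 1.2], [0.0, -1.8]]
['scene'] [ 0.5094 -0.0131] 101.51 hole [ 0.5144 -0.0376  0.1   ]
[[-0.3, -0.2], [0.7, 1.9], [-1.4, -1.5], [1.8, -1.6], [0.3, -0.3], [-0.3, 1.7], [-0.4, 0.9], [-0.3, 0.4], [0.4, -1.3]]
['side', 'scene'] [ 0.5144 -0.018 ] 99.43 hole [ 0.5185 -0.0426  0.1   ]
[[0.3, 4.4], [0.7, 5.0], [0.4, 5.4], [0.8, 3.5], [-0.2, 3.3], [-1.3, 5.7], [-0.1, 2.0], [-1.3, 2.0], [-0.3, 4.0], [-1.1, -1.0], [1.5, 0.8], [0.4, 1.8], [-0.6, 3.7], [-0.5, 2.7], [-0.7, 2.6], [0.7, 1.1]]
```

Run:
```python
from h import *
import fit
from fit import *
pp={}
for c in cams:
    s=snapshot(c); pp[c]=[s['cx'],s['cy']]; print(c,s['cx'],s['cy'],s['fx'],s['fy'],s['position'],s['attitude'])
def proj(c,X):
    p,a,f=cams[c]; q=R.from_euler('xyz',a,degrees=True).inv().apply(np.atleast_2d(X)-p); return f*q[:,:2]/q[:,2:]+pp[c]
fit.proj=proj
for cs in (['side'],['scene'],['side','scene']):
    v=least_squares(res,[.53,-.03,1.8],args=(cs,),loss='soft_l1').x
    print(cs,np.round(v[:2],4),np.degrees(v[2]).round(2),'hole',(R.from_euler('z',v[2]).apply([-.025,0,.1])+[v[0],v[1],0]).round(4)); print(res(v,cs).reshape(-1,2).round(1).tolist())
```

```text
side 260.2701133185351 191.63057286739533 375.34041776882606 375.34041776882606 [0.42868435 0.58746482 0.52709479] [-122.48056505   -0.67202043 -166.20794096]
scene 253.82732343559886 183.8531686043206 438.9694154638533 438.9694154638533 [ 1.00650877 -0.50740122  1.01347463] [-1.46288678e+02  1.38078593e-01  4.34806334e+01]
['side'] [ 0.5271 -0.0307] 100.0 hole [ 0.5314 -0.0553  0.1   ]
[[0.0, 0.0], [0.1, 0.5], [0.1, 0.8], [0.4, -0.7], [-0.0, -1.0], [-0.9, 1.3], [0.0, -1.7]]
['scene'] [ 0.5293 -0.0275] 101.68 hole [ 0.5343 -0.052   0.1   ]
[[-0.3, 0.1], [0.7, 1.9], [-2.1, -1.8], [1.9, -1.8], [0.4, -0.5], [-0.4, 1.6], [-0.5, 0.8], [-0.3, 0.4], [0.5, -1.6]]
['side', 'scene'] [ 0.5278 -0.0285] 101.82 hole [ 0.5329 -0.053   0.1   ]
[[-0.1, 0.7], [-0.1, 0.9], [0.0, 1.4], [-0.1, -0.2], [-0.8, -0.1], [-1.6, 2.2], [-1.5, -1.0], [-0.9, -0.0], [0.1, 1.9], [-2.8, -1.7], [1.2, -1.9], [-0.3, -0.6], [-1.1, 1.6], [-1.2, 0.7], [-0.9, 0.3], [-0.2, -1.7]]
```

Run:
```python
from h import *
go([.5657,-.2054,.1015],-78)
```

```text
at [ 0.4859 -0.338   0.0618] [ 180.    -0.  -103.5] F [-1.2  1.3  4.8] t 16.87
shift cm [-14.76  -4.66  -3.97] turn [ 1.000e-02 -0.000e+00 -2.552e+01] shift in target axes [-11.31 -10.56  -3.97]
```

Call:
play_rows([
  [0, 0, -1.5, 0, 0, 0],
  [0, 0, -2, 0, 0, 0],
  [0, 0, -2, 0, 0, 0],
  [-2.1, -0.67, 0, 0, 0, 0],
  [-2.1, -0.67, 0, 0, 0, 0],
  [-2.1, -0.67, 0, 0, 0, 0],
  [-2.1, -0.67, 0, 0, 0, 0],
  [-2.1, -0.67, 0, 0, 0, 0],
  [-2.1, -0.67, 0, 0, 0, 0],
  [-2.1, -0.67, 0, 0, 0, 0],
  [0, 0, 0, 0, 0, -5.1],
  [0, 0, 0, 0, 0, -5.1],
  [0, 0, 0, 0, 0, -5.1],
  [0, 0, 0, 0, 0, -5.1],
  [0, 0, 0, 0, 0, -5.1],
  [0, 0, 0.8, 0, 0, 0],
  [0, 0, 0.7, 0, 0, 0],
  [0, 0, 0, 0, 0, 0],
])

```text
clock: 18.37
tool_pos: [0.5646, -0.2058, 0.0991]
orientation: [179.8, 0.1, -78.2]
force: [-0.6, -0.3, -2.0]
opening: 0.0199
gripper_force: 30.0
```

Run:
```python
from h import *
go([.5657,-.2054,.1015],-78)
for c in ['scene','side']:
    save(c,c+'5'); pts(c,['punch_tip','rocker_hole','punch_grip'])
a=cv2.imread('pics/scene5.png')[120:260,150:290]; cv2.imwrite('pics/c5.png',cv2.resize(a,(600,600),interpolation=2))
```

```text
at [ 0.5646 -0.2058  0.0991] [ 1.798e+02  1.000e-01 -7.820e+01] F [-0.6 -0.3 -2. ] t 18.37
shift cm [-0.01 -0.11 -0.24] turn [ 0.18  0.08 -0.22] shift in target axes [-0.01 -0.11 -0.24]
scene punch_tip [([0.5403, -0.0898, 0.0964], 0.53)]
scene rocker_hole [([0.5328, -0.0542, 0.0994], 0.65)]
scene punch_grip [([0.5616, -0.2078, 0.0979], 0.74)]
side punch_tip [([0.5418, -0.089, 0.0999], 0.49)]
side rocker_hole [([0.5363, -0.0514, 0.1022], 0.65)]
side punch_grip [([0.5684, -0.2074, 0.0959], 0.72)]
```

View pics/c5.png

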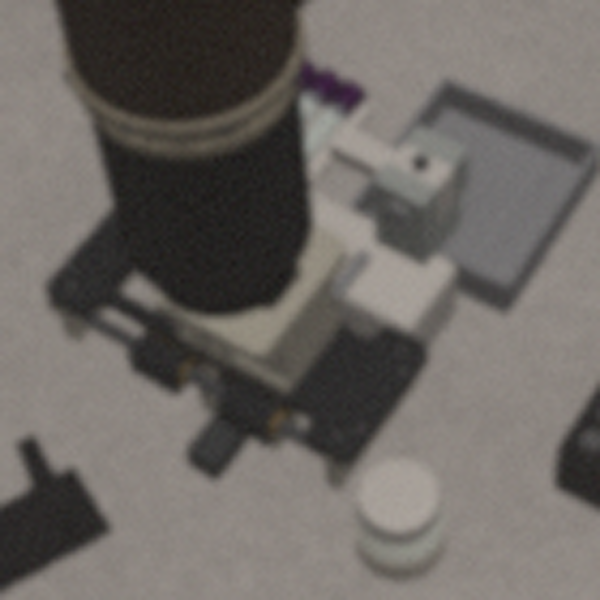

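The crop shows the shaft tip at about (362,262), in line with the pin end at (400,207), and the dish under the exit. I'll raise slightly and advance to near contact.

Call:
play_rows([
  [0, 0, -0.2, 0, 0, 0],
  [-0.7, 0, 0, 0, 0, 0],
  [-0.7, 0, 0, 0, 0, 0],
  [-0.6, 0, 0, 0, 0, 0],
  [0, 0, 0, 0, 0, 0],
  [0, 0, 0, 0, 0, 0],
])

```text
clock: 19.27
tool_pos: [0.5619, -0.1858, 0.1038]
orientation: [-180.0, -0.0, -78.0]
force: [0.1, -0.1, -1.6]
opening: 0.02
gripper_force: 30.0
```

Run:
```python
from h import *
go([.5335+.129*.208,-.0535-.129*.978,.1015],-78)
snapshot('side');go([.5335+.129*.208,-.0535-.129*.978,.1015],-78)
pts('side',['punch_tip','rocker_hole'])
go([.5335+.129*.208,-.0535-.129*.978,.1015],-78)
save('scene','scene6')
pts('scene',['punch_tip','rocker_hole'])
go([.5335+.129*.208,-.0535-.129*.978,.1015],-78)
a=cv2.imread('pics/scene6.png')[140:220,190:290]; cv2.imwrite('pics/c6.png',cv2.resize(a,(750,600),interpolation=2))
```

```text
at [ 0.5619 -0.1858  0.1038] [-180.   -0.  -78.] F [ 0.1 -0.1 -1.6] t 19.27
shift cm [-0.63  0.03  0.23] turn [-0.01 -0.    0.04] shift in target axes [-0.63  0.03  0.23]
at [ 0.562  -0.1861  0.1037] [-180.   -0.  -78.] F [-0.7  0.4 -2.3] t 19.32
shift cm [-0.66  0.03  0.22] turn [-0.01 -0.    0.03] shift in target axes [-0.66  0.03  0.22]
side punch_tip [([0.5391, -0.0662, 0.101], 0.76)]
side rocker_hole []
at [ 0.5619 -0.1864  0.1036] [-180.   -0.  -78.] F [ 0.5  0.3 -2.6] t 19.42
shift cm [-0.69  0.02  0.21] turn [-0.   -0.   -0.01] shift in target axes [-0.69  0.02  0.21]
scene punch_tip [([0.5379, -0.0708, 0.1012], 0.75)]
scene rocker_hole [([0.5321, -0.0577, 0.0972], 0.79), ([0.5321, -0.0343, 0.0039], 0.61)]
at [ 0.5619 -0.1866  0.1035] [180.  -0. -78.] F [ 0.5 -0.2 -2.6] t 19.57
shift cm [-0.71  0.01  0.2 ] turn [ 0.   -0.   -0.03] shift in target axes [-0.71  0.01  0.2 ]
```

View pics/c6.png

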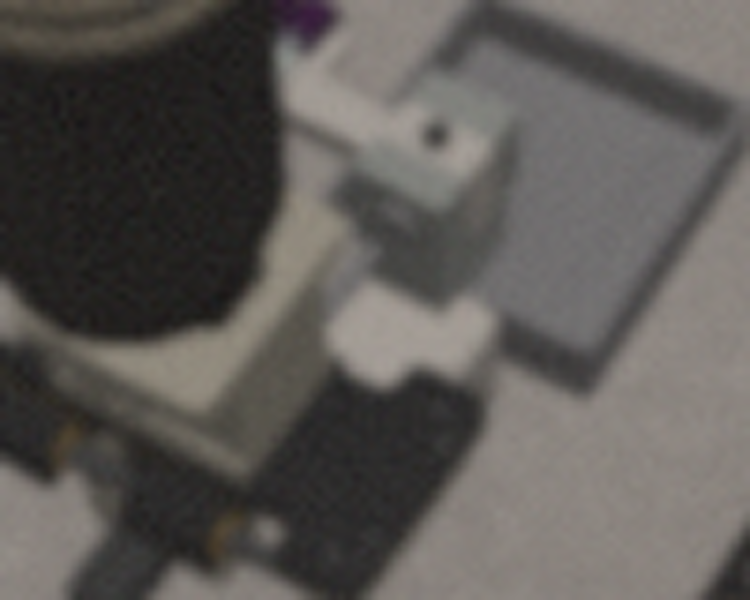

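The tip is at about (365,245) in the crop, in line with the pin and about 16 mm short of the bore mouth. I'll start driving slowly.

Call:
play_rows([
  [-0.3, 0, 0.07, 0, 0, 0],
  [-0.3, 0, 0.07, 0, 0, 0],
  [-0.3, 0, 0, 0, 0, 0],
  [-0.3, 0, 0, 0, 0, 0],
  [-0.3, 0, 0, 0, 0, 0],
  [-0.3, 0, 0, 0, 0, 0],
  [-0.3, 0, 0, 0, 0, 0],
])

```text
clock: 20.15
tool_pos: [0.5579, -0.1663, 0.1025]
orientation: [-180.0, -0.1, -78.0]
force: [0.6, -4.6, -2.6]
opening: 0.02
gripper_force: 30.0
```

Run:
```python
from h import *
go([.5335+.129*.208,-.0535-.129*.978,.1015],-78)
o=get_obs();print(o['force'],o['moment'])
```

```text
at [ 0.5579 -0.1663  0.1025] [-1.8e+02 -1.0e-01 -7.8e+01] F [ 0.6 -4.6 -2.6] t 20.15
shift cm [1.36 0.04 0.1 ] turn [-0.03 -0.07  0.  ] shift in target axes [1.36 0.04 0.1 ]
[ 0.5992004  -4.61699047 -2.55473006] [-2.11084653 -0.42075512 -0.02400928]
```

Call:
play_rows([
  [-0.3, 0, 0.05, 0, 0, 0],
  [-0.3, 0, 0, 0, 0, 0],
  [-0.3, 0, 0, 0, 0, 0],
  [-0.3, 0, 0, 0, 0, 0],
  [-0.3, 0, 0, 0, 0, 0],
  [-0.3, 0, 0, 0, 0, 0],
  [-0.3, 0, 0, 0, 0, 0],
])

```text
clock: 20.73
tool_pos: [0.5536, -0.1459, 0.1022]
orientation: [-180.0, -0.1, -78.0]
force: [1.1, -6.1, -1.7]
opening: 0.0196
gripper_force: 30.0
```

Run:
```python
from h import *
go([.5335+.129*.208,-.0535-.129*.978,.1015],-78)
save('side','side7'); pts('side',['pin','dish'])
a=cv2.imread('pics/side7.png')[170:330,210:370]; cv2.imwrite('pics/c7.png',cv2.resize(a,(600,600),interpolation=2))
```

```text
at [ 0.5536 -0.1459  0.1022] [-1.8e+02 -1.0e-01 -7.8e+01] F [ 1.1 -6.1 -1.7] t 20.73
shift cm [3.44 0.04 0.07] turn [-0.04 -0.08  0.  ] shift in target axes [3.44 0.04 0.07]
side pin [([0.5244, -0.0027, 0.1022], 0.56)]
side dish [([0.5144, 0.0305, -0.0014], 0.88)]
```

View pics/c7.png

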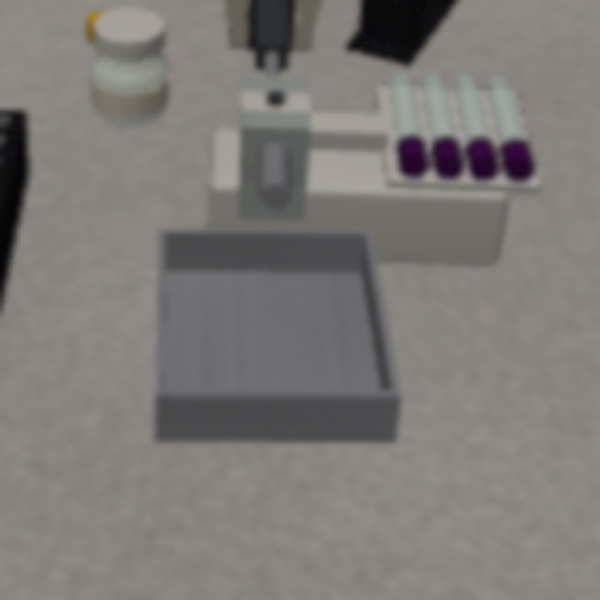

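The crop shows the pin coming straight out at (275,172), over the dish, whose back wall is under the block. I'll keep driving.

Call:
play_rows([
  [-0.3, 0, 0, 0, 0, 0],
  [-0.3, 0, 0, 0, 0, 0],
  [-0.3, 0, 0, 0, 0, 0],
  [-0.3, 0, 0, 0, 0, 0],
  [-0.3, 0, 0, 0, 0, 0],
  [-0.3, 0, 0, 0, 0, 0],
  [-0.3, 0, 0, 0, 0, 0],
  [-0.3, 0, 0, 0, 0, 0],
  [-0.3, 0, 0, 0, 0, 0],
  [-0.3, 0, 0, 0, 0, 0],
  [0, 0, 0, 0, 0, 0],
  [0, 0, 0, 0, 0, 0],
])

```text
clock: 21.88
tool_pos: [0.5469, -0.1158, 0.1017]
orientation: [-180.0, 0.0, -78.0]
force: [0.2, -0.0, -1.8]
opening: 0.0196
gripper_force: 30.0
```

Run:
```python
from h import *
go([.5335+.129*.208,-.0535-.129*.978,.1015],-78)
save('side','side8'); pts('side',['pin','dish','punch_tip'])
a=cv2.imread('pics/side8.png')[170:330,210:370]; cv2.imwrite('pics/c8.png',cv2.resize(a,(600,600),interpolation=2))
```

```text
at [ 0.5469 -0.1158  0.1017] [-180.    0.  -78.] F [ 0.2 -0.  -1.8] t 21.88
shift cm [6.53 0.02 0.02] turn [-0.  0.  0.] shift in target axes [6.53 0.02 0.02]
side pin [([0.5276, -0.0286, 0.0013], 0.7), ([0.5207, 0.021, 0.0338], 0.47)]
side dish [([0.5124, 0.0315, -0.0041], 0.75)]
side punch_tip [([0.523, 0.0028, 0.0999], 0.47), ([0.5116, 0.0317, -0.0031], 0.4)]
```

View pics/c8.png

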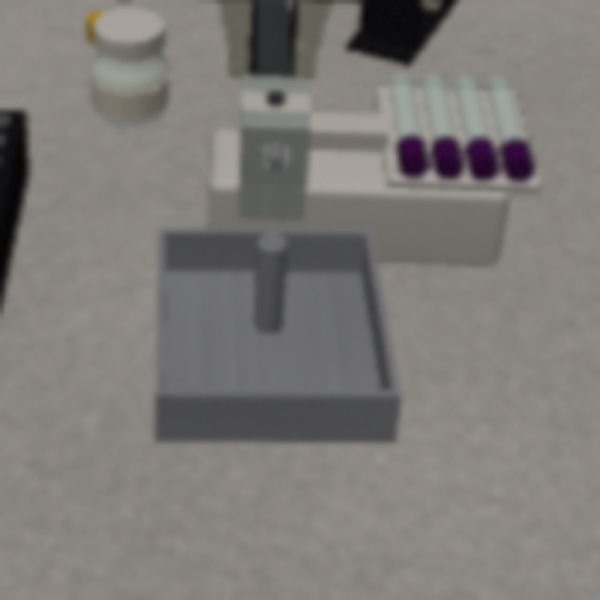

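The pin is in the dish: it shows inside at about (270,285), and the bore mouth is empty. Next I'll retract the punch.

Call:
play_rows([
  [1, 0, 0, 0, 0, 0],
  [1.5, 0, 0, 0, 0, 0],
  [1.5, 0, 0, 0, 0, 0],
  [1.5, 0, 0, 0, 0, 0],
  [1.5, 0, 0, 0, 0, 0],
  [1.5, 0, 0, 0, 0, 0],
  [1.5, 0, 0, 0, 0, 0],
  [1, 0, -0.5, 0, 0, 0],
  [0, 0, -1.5, 0, 0, 5.1],
  [0, 0, 0, 0, 0, 5.1],
  [0, 0, 0, 0, 0, 5.1],
  [0, 0, 0, 0, 0, 5.1],
  [0, 0, 0, 0, 0, 5],
  [0, 0, 0, 0, 0, 0],
])

```text
clock: 23.25
tool_pos: [0.5698, -0.224, 0.122]
orientation: [-180.0, 0.0, -103.7]
force: [0.0, -1.0, -2.2]
opening: 0.0194
gripper_force: 30.0
```

Run:
```python
from h import *
go([.486,-.338,.0765],-103.4)
```

```text
at [ 0.5698 -0.224   0.122 ] [-180.     0.  -103.7] F [ 0.  -1.  -2.2] t 23.25
shift cm [13.05  5.45  4.55] turn [-0.01  0.   -0.26] shift in target axes [13.03  5.51  4.55]
```

Call:
play_rows([
  [2, 0.9, 0, 0, 0, -0.3],
  [2.2, 0.92, 0, 0, 0, 0],
  [2.2, 0.92, 0, 0, 0, 0],
  [2.2, 0.92, 0, 0, 0, 0],
  [2.2, 0.92, 0, 0, 0, 0],
  [2.25, 0.92, 0, 0, 0, 0],
  [0, 0, 1.5, 0, 0, 0],
  [0, 0, 1.5, 0, 0, 0],
  [0, 0, 0, 0, 0, 0],
  [0, 0, 0, 0, 0, 0],
  [0, 0, 0, 0, 0, 0],
])

```text
clock: 24.17
tool_pos: [0.487, -0.3384, 0.0924]
orientation: [-180.0, -0.0, -103.0]
force: [0.6, -0.1, -2.0]
opening: 0.0195
gripper_force: 30.0
```

Run:
```python
from h import *
go([.486,-.338,.0618],-103.4)
save('scene','scene9'); pts('scene',['punch_grip','punch_tip'])
```

```text
at [ 0.487  -0.3384  0.0924] [-180.   -0. -103.] F [ 0.6 -0.1 -2. ] t 24.17
shift cm [-0.01  0.11  3.06] turn [-0.03 -0.02  0.38] shift in target axes [-0.01  0.11  3.06]
scene punch_grip []
scene punch_tip [([0.5172, 0.022, 0.0334], 0.69), ([0.5149, -0.2234, 0.0885], 0.59)]
```

Call:
play_rows([
  [0, 0.1, 0.6, 0, 0, 0.4],
  [0, 0, 0.7, 0, 0, 0],
  [0, 0, 0.7, 0, 0, 0],
  [0, 0, 0.5, 0, 0, 0],
  [0, 0, 0.3, 0, 0, 0],
  [0, 0, 0.2, 0, 0, 0],
  [0, 0, 0, 0, 0, 0],
  [0, 0, 0, 0, 0, 0],
])

```text
clock: 24.98
tool_pos: [0.4852, -0.3378, 0.0618]
orientation: [180.0, -0.0, -103.5]
force: [-3.2, 2.1, 3.3]
opening: 0.0201
gripper_force: 30.0
```

Seated. I'll release, let the fingers open gently and rise.

Call:
play_rows([
  [0, 0, 0, 0, 0, 0],
  [0, 0, 0, 0, 0, 0],
  [0, 0, 0, 0, 0, 0],
  [0, 0, 0, 0, 0, 0],
  [0, 0, 0, 0, 0, 0],
  [0, 0, 0, 0, 0, 0],
  [0, 0, -1, 0, 0, 0],
  [0, 0, -3, 0, 0, 0],
  [0, 0, -4, 0, 0, 0],
  [0, 0, -4, 0, 0, 0],
  [0, 0, -4, 0, 0, 0],
  [0, 0, 0, 0, 0, 0],
], grip=5)

```text
clock: 25.98
tool_pos: [0.4889, -0.34, 0.2318]
orientation: [-179.2, -0.2, -103.4]
force: [1.3, -0.6, 1.6]
opening: 0.0501
gripper_force: 0.0
```

Run:
```python
from h import *
a=save('side','sideF')['frame']; pts('side',['pin','jar','tube_block','dish'])
b=save('wrist','wristF')['frame']; pts('wrist',['punch_grip','punch_tip'])
c=np.hstack([cv2.resize(a[170:330,150:370],(400,300)),cv2.resize(b,(400,300))]); cv2.imwrite('pics/F.png',c[:,:,::-1])
```

```text
side pin [([0.517, 0.0178, 0.0344], 0.71), ([0.5226, -0.0051, 0.1006], 0.66)]
side jar [([0.65, -0.1765, 0.0021], 0.67), ([0.485, -0.3371, 0.0561], 0.61)]
side tube_block [([0.7033, -0.0174, 0.0003], 0.71)]
side dish [([0.5122, 0.032, -0.0023], 0.87)]
wrist punch_grip [([0.4849, -0.3394, 0.0565], 0.95)]
wrist punch_tip []
```

View pics/F.png

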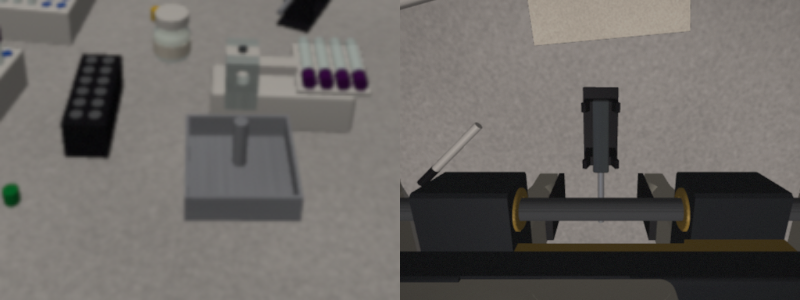

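The final pictures show the pin in the dish at about (240,140), the bore empty, the punch seated in its rest at about (600,130), and the jar and tube block where they stood. Handing in.

```bash
python3 -c "
from plant import close_job
print(close_job())"
```

```text
the job is handed in; nothing more can be done
None
```

The job is handed in at about 26 s: the pin was driven out into the steel dish without finger contact, the punch is back on its rest, and the jar and tube block were not moved.

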